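# Level the spice rack with the spirit level pressed down

### The job

The spice rack stands too high at its levelling foot. Take the red T-handled key out of its wooden holder, put its square end down through the eyelet of the spirit level that lies on the rack and into the foot's socket below, then, with the key's collar pressing the level down on the rack, turn the key clockwise (seen from above) until the bubble stands between its two lines. Finish while still holding the key with its collar pressed firmly but not hard on the level, and leave the two spice jars, the mug and the tin standing where they are.

Things in the scene. Friction and masses are not known exactly. Their poses are not given: they have to be found in the camera images.
- rack: Fixed low spice rack: wooden board 130 (x) by 360 mm (y), top about 70 mm above the worktop. Origin on the worktop. The board hinges at y = +165 mm; the levelling foot is at y = -110 mm, 3 to 8 mm too high at first (tilt 0.012 to 0.026 rad). 5 mm high lips guide the level's sides with 2 mm play.
- socket (a point): Centre of the mouth of the foot's brass square socket, 62 mm above the worktop, under the level's eyelet and a 38 mm hole in the board. 16 mm square, sides along this point's x and y, 40 mm deep, 3 mm chamfer, greased. Turns in place, takes 0.15 Nm, holds itself; 1 rad clockwise lowers the board there by 5.5 mm. Key play +-0.25 rad; under torque it binds a little: ease it before the last press.
- level: Spirit level 172 x 44 mm, lying on the rack along its y axis, loose. Origin at the underside in the middle of its round eyelet (a 24 mm through hole in a 12 mm thick aluminium plate); x axis points along the level towards the vial. The blue vial block, 26 mm high over the underside, spans x = 32 to 130 mm.
- vial_middle (a point): Middle of the green vial, on top of the level, 78 mm along the level's x from the eyelet, 27 mm above the underside; two black lines across the vial stand 9 mm either side.
- bubble (a joint): Where the white bubble (12 mm long) stands in the vial, in m: 0 = middle, positive towards +x of the level, range +-0.023. It is negative while the foot end is too high, and rises by about 0.012 per rad of clockwise turn. Between the lines means within +-0.003. It settles in half a second; pressing the level may shift it by a millimetre or two.
- key: T-handled steel key upright in the holder, 117 mm long. Origin at its lower tip, z up the rod. 13 mm square rod (sides along x, y; lowest 14 mm tapered to 6 mm) from 0 to 45 mm; round collar, 36 mm across, 45 to 51; 14 mm shaft to 85; red handle 44 mm wide (x), 14 mm thick (y), 85 to 117 mm. With the collar on the level the tip stands 17 to 25 mm inside the socket.
- key_handle (a point): Middle of the key's red handle, 101 mm above its tip.
- holder: Fixed wooden block 64 x 64 x 55 mm with a round hole of 21 mm, 50 mm deep, in its top; origin under its middle. The key hangs in it by its collar.
- jar_orange: Spice jar with orange cap, 40 x 40 x 98 mm, on the hinge end of the rack; origin under its middle.
- jar_green: Spice jar with green cap, 40 x 40 x 98 mm, on the hinge end of the rack; origin under its middle.
- mug: Striped mug, 90 x 120 x 88 mm, on the worktop to the left of the rack; origin under its middle.
- tin: Small food tin, 75 mm across, 58 mm high, on the worktop to the right; origin under its middle.

How it is judged (in metres and radians):
On the way, in this order (a step that is already met when the one before it is completed fails the run):
1. the key's square end is through the eyelet and at least 12 mm inside the foot's socket (horizontal distance between key and socket below 0.006 m and z of key in the frame of socket below -0.012 m and horizontal distance between level and socket below 0.012 m), for 0.2 s.
2. with the collar pressing on the level, the bubble stands between its lines (contact force between key and level above 1.5 N and value of joint bubble between -0.003 and 0.003 m), for 0.2 s.
At the end, for the whole second after the job is handed in: The fingers hold the upright key, its end at least 12 mm inside the foot's socket through the eyelet, its collar pressing the level on the rack with 1.5 to 40 N; the bubble is within 3 mm of the vial's middle (joint bubble within +-0.003); both jars stand upright (all of step 2 and contact force between key and level below 40 N and contact force between the fingers and key above 1 N and horizontal distance between key and socket below 0.006 m and z of key in the frame of socket below -0.012 m and angle between each of key, jar_orange, jar_green's own z axis and vertical below 0.15 rad and angle between level's own z axis and vertical below 0.03 rad and contact force between level and rack above 1.5 N); the arm keeps its last pose, push and grip.
It fails at once if a spice jar is tipped over or moved more than 30 mm (angle between any of jar_orange, jar_green's own z axis and vertical above 0.5 rad or distance of any of jar_orange, jar_green from where it was at the start of the episode above 0.03 m).
It fails at once if the mug or the tin is moved more than 30 mm (distance of any of mug, tin from where it was at the start of the episode above 0.03 m).
It fails at once if the level is rammed with more than 60 N or lifted off the rack (contact force between key and level above 60 N or distance of level from where it was at the start of the episode above 0.03 m).
It also fails if it takes over 51 s, if anything falls off the work surface, if the arm or the gripper's body presses on something with over 40 N, if the wrist force passes 120 N, or if a joint passes its speed limit or range.

### The arm

A 6-joint arm with a two-finger parallel gripper is mounted at the origin on a cart in front of the work surface, level with it; the furniture and walls round the work are solid. World frame = base frame: x ahead of the robot, y to its left, z up, the work surface at z = 0. Lengths are in mm, angles in degrees, forces in N, time in s.
With the tool pointing down it reaches from about 350 to 975 mm from the base axis. Payload 7.1 kg.
Tool frame: the origin (TCP) lies at the very end of the fingers, on their centre line; the grasp point (between the pads) lies 19 mm behind it; z points along the fingers, y is the line along which they close (so a half turn about z gives the same grasp; the last joint's range is limited). The gripper opens to 88 mm and grips with 3 to 60 N. Pads are 20 mm wide; open, the fingers measure 115 mm over their backs; the gripper's body (75 mm by 178 mm) begins 61 mm behind the grasp point.
Start: joints at [-75.172, 24.242, 93.386, -0, 62.372, -1.089], TCP at [171.419, -601.016, 222.675] pointing down, gripper open.
Joint ranges: [-172.04, 172.04], [-51.8, 120.97], [4.93, 147.93], [-75.15, 255.16], [6.16, 154.13], [-145.62, 145.62]. Speed limits (degrees/s): [136.94, 136.94, 172.46, 180, 180, 180].

### API

Orientations are given as [roll, pitch, yaw] about the fixed x, y, z axes, in that order (R = Rz(yaw) Ry(pitch) Rx(roll)).
In Python, from bench import arm gives the robot as it stands.
- The arm moves only by the tool carry_out, never from a script. Its argument "moves" is a list of rows, each a list of 5 numbers: the closure, from 0 (fully open) to 1 (shut), then the shift along the tool's x, y, z in cm, then the turn about the tool's z in rad. In form: [[gripper, dx, dy, dz, twist], ...]. A call has 1 to 12 rows; each row shifts and turns the commanded pose from where the row before left it, along the tool's axes as they then stand; what a row does not reach is not made up. A row lasts 1/8 s, in which the tool goes at most 62.5 mm and 10.7 degrees, less where a joint would pass 70% of its speed; a pose out of reach is approached as far as the arm can. A call is refused whole if a number of a shift passes 6.25 or a number of a turn 0.188, either way. A call with a gripper value outside its range is refused whole. The fingers move at their own pace and stop on an object; the grip force is fixed at half the most. Time passes only in rows, so rows that do not move let the fingers close. It gives the time, the measured TCP pose, the force, the opening and the grip force at its end, in the units of the state.
- arm.get_state(): the state, without advancing time (a new reading comes with each control period).
- arm.get_image(name): name is "scene" or "top" or "wrist"; returns the picture (480x640x3 uint8, blue, green, red); there is no depth.
- arm.camera_model(name): a dict with "fx", "fy", "cx", "cy" (pixels), "rvec" (rotation vector, rad) and "tvec" (3), from world to camera coordinates, as OpenCV has them; the wrist camera has in their place "T_tool_cam" (4x4, takes a point from camera to tool coordinates, whose origin is the TCP and whose axes are the flange's). Camera axes: x right, y down, z forward; pixel columns grow to the right and rows downward; lengths in mm; the calibration is good to about 2 mm. A picture is of the moment at which its call begins: read the wrist's pose just before it. camera_model takes no time and is no camera call.
- arm.sign_off(): hands the job in; it is judged then, once.
The state is a dict: "clock": time; "qpos": joint angles; "dq": joint speeds; "joint_efforts": joint torques, N m; "eef_pos": TCP position; "tool_rot": TCP orientation; "wrist_force": force on the tool from outside, world axes, zero at the start; "ft_torque": the same for the moment, N m; "opening": finger opening in mm; "finger_force": force on a finger pad.
Only numpy, scipy, OpenCV 4.12 (cv2) and the standard library are available. Lean on these libraries where they do the work, as an engineer would, in place of code of your own. Each camera call takes 0.05 s, during which the arm holds its last target. There are 200 camera calls.

## Working session

There is one attempt and no reset: what is moved stays moved. The work goes in short steps, Python scripts to look and compute and a tool call to move; the robot and the scene stay as the last step left them, time stands still between calls to the robot, and variables do not carry over. Pictures are saved under pics/ and viewed, at most 10 in all, crops included, and the job is handed in when it is done.

Besides the shell and the picture viewer there is one more tool, called by a JSON object that holds its "name" and its "arguments", one argument or row to a line. carry_out: Moves the arm, as the interface text tells. Its arguments: {"type":"object","properties":{"moves":{"type":"array"}},"required":["moves"]}

```bash
mkdir -p pics; ls; cat > h.py <<'E'
import numpy as np, cv2
from bench import arm
from scipy.spatial.transform import Rotation as R
def cam(n,st=None):
    m=arm.camera_model(n); K=np.array([[m['fx'],0,m['cx']],[0,m['fy'],m['cy']],[0,0,1.]])
    if 'T_tool_cam' in m:
        st=st or arm.get_state(); T=np.eye(4); T[:3,:3]=R.from_euler('xyz',st['tool_rot'],degrees=True).as_matrix(); T[:3,3]=st['eef_pos']
        T=T@np.array(m['T_tool_cam']); return K,T[:3,:3],T[:3,3]
    Rm=cv2.Rodrigues(np.array(m['rvec'],float))[0]; t=np.array(m['tvec'],float).ravel()
    return K,Rm.T,-Rm.T@t
def ray(c,uv,z):
    K,Rw,o=c; d=Rw@np.linalg.inv(K)@np.array([uv[0],uv[1],1.]); return o+d*(z-o[2])/d[2]
def proj(c,p):
    K,Rw,o=c; q=K@(Rw.T@(np.array(p)-o)); return q[:2]/q[2]
E
python3 - <<'E'
from h import *
s=arm.get_state(); print(s)
for n in ('scene','top'):
    cv2.imwrite(f'pics/{n}0.png',arm.get_image(n)); c=cam(n); print(n,c[2],c[0][0,0])
E
```

```text
pics
{'clock': 0.0, 'qpos': array([-7.51727234e+01,  2.42848202e+01,  9.34310762e+01,  3.97112884e-04,
        6.23718951e+01, -1.08850680e+00]), 'dq': array([-0.02871391, -0.00313839, -0.00998723, -0.04123212,  0.03112469,
       -0.07658581]), 'joint_efforts': array([ 2.78599597e-03, -5.44619787e+01, -2.73668200e+01,  6.44697645e-02,
        2.27323745e-02, -1.10122014e-04]), 'eef_pos': array([ 171.27636121, -600.49878548,  221.89990048]), 'tool_rot': array([-1.79912231e+02, -2.01925210e-03,  1.59155974e+01]), 'wrist_force': array([-0.1891681 , -0.40288633, -0.00944596]), 'ft_torque': array([ 0.04096851, -0.0225157 ,  0.01745042]), 'finger_force': 0.0, 'opening': 87.86237567783779}
scene [ -25.88193113  869.31163128 1091.48595253] 500.02439423055216
top [ 171.7402235   171.66499638 1536.44598199] 598.9310013138798
```

View pics/scene0.png

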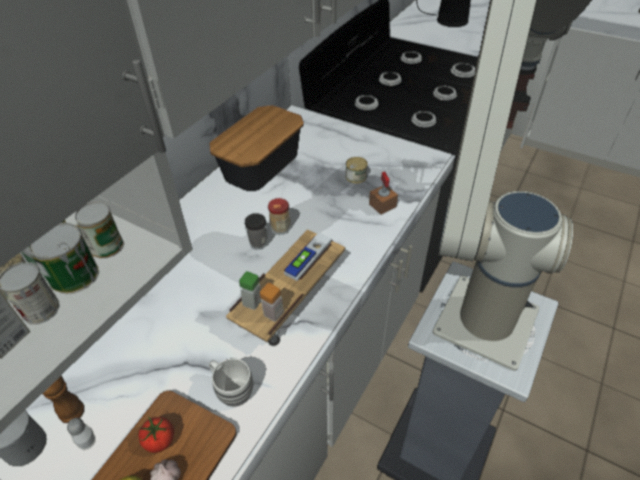

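View pics/top0.png

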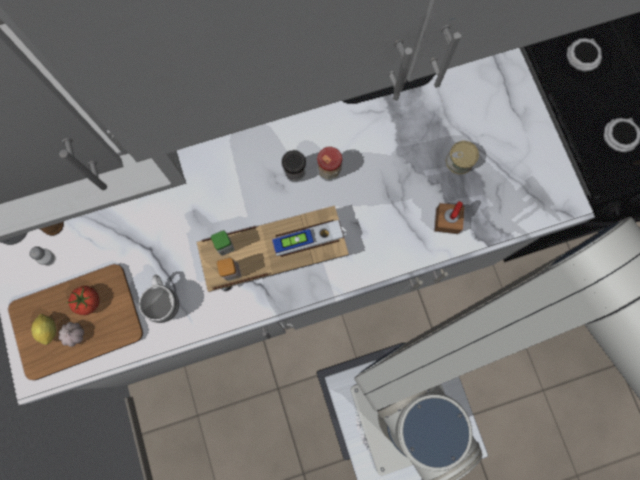

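Top view: holder and red key are at about (452,213), the eyelet at about (324,233), the green vial at (294,240), the jars at (222,241) and (227,267), the mug at (160,300) and the tin at (463,155). I'll measure these with masks.

```bash
python3 - <<'E'
from h import *
im={n:cv2.imread(f'pics/{n}0.png') for n in('top','scene')}
def blobs(n,lo,hi,box,amin=8):
    x0,y0,x1,y1=box; h=cv2.cvtColor(im[n],cv2.COLOR_BGR2HSV)[y0:y1,x0:x1]
    m=cv2.inRange(h,lo,hi); k,_,st,ce=cv2.connectedComponentsWithStats(m)
    out=[]
    for i in range(1,k):
        if st[i,4]>=amin:
            pts=np.argwhere(cv2.compare(_.astype(np.uint8),i,0)>0) if k<256 else None
            r=cv2.minAreaRect(pts[:,::-1].astype(np.float32))
            out.append((ce[i]+[x0,y0],st[i,4],r[1],r[2]))
    return out
ct=cam('top'); cs=cam('scene')
for name,n,lo,hi,box,z in [
 ('red','top',(0,160,90),(6,255,255),(435,190,475,235),106),('red2','top',(174,160,90),(180,255,255),(435,190,475,235),106),
 ('red s','scene',(0,160,60),(6,255,255),(365,165,405,195),106),
 ('wood','top',(5,60,30),(18,220,200),(430,195,475,240),55),
 ('green','top',(35,120,80),(75,255,255),(270,225,320,255),100),('green s','scene',(35,120,80),(75,255,255),(285,240,330,280),100),
 ('blue','top',(100,120,60),(130,255,255),(260,220,330,262),97),
 ('level','top',(0,0,120),(180,45,255),(312,218,348,250),82),
 ('eye','top',(0,0,0),(180,255,90),(316,225,333,241),82)]:
    print(name)
    for b in blobs(n,lo,hi,box): print('  ',b[0].round(1),b[1],np.round(b[2],1),round(b[3],1),ray(cam(n),b[0],z).round(1))
a=cv2.resize(im['top'][180:250,260:480][:, :],None,fx=3.6,fy=3.6,interpolation=cv2.INTER_CUBIC)
b=cv2.resize(im['scene'][160:285,280:410],None,fx=2.7,fy=2.7,interpolation=cv2.INTER_CUBIC)
o=np.zeros((600,800,3),np.uint8); o[:a.shape[0],:a.shape[1]]=a; o[255:255+b.shape[0],:b.shape[1]]=b
cv2.imwrite('pics/crop1.png',o)
E
```

```text
red
   [456.5 209.5] 81 [ 5.8 16.1] 26.6 [ 430.5 -274.4  106. ]
red2
red s
   [385.  177.2] 22 [8.9 2.7] 63.4 [ 436.9 -286.4  106. ]
wood
   [448.4 219.3] 537 [27.3 28.1] 4.4 [ 422.  -261.3   55. ]
green
   [302.1 237.3] 45 [7.  6.3] 71.6 [482.9 109.7 100. ]
   [288.2 241.3] 91 [ 7.3 13.2] 74.7 [483.9 145.2 100. ]
green s
   [305.2 253.4] 26 [5.8 4. ] 26.6 [485.7 108.8 100. ]
   [297.7 261.9] 57 [5.7 9.9] 45.0 [486.6 145.  100. ]
blue
   [292.1 241.1] 270 [13.6 38.6] 74.1 [482.  135.7  97. ]
level
   [332. 231.] 604 [31. 35.] 90.0 [479.   33.3  82. ]
eye
   [323.1 233.4] 36 [7.2 5.5] 59.0 [480.1  56.1  82. ]
```

View pics/crop1.png

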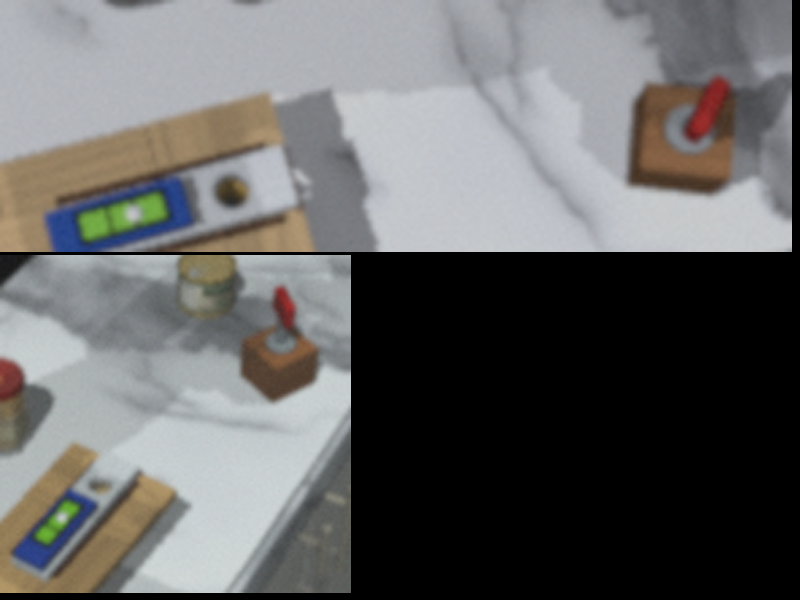

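The crops show the key standing upright with its handle roughly along the image diagonal, the eyelet dark at top-view (323,233), and the bubble off-centre towards the eyelet. I'll fly above the holder and check from near.

```bash
python3 - <<'E'
from h import *
print(np.round(arm.camera_model('wrist')['T_tool_cam'],3),arm.camera_model('wrist')['fx'])
E
```

```text
[[ 1.00000e-03 -9.64000e-01 -2.65000e-01  7.27460e+01]
 [ 1.00000e+00  0.00000e+00  1.00000e-03  6.96000e-01]
 [-1.00000e-03 -2.65000e-01  9.64000e-01 -1.61968e+02]
 [ 0.00000e+00  0.00000e+00  0.00000e+00  1.00000e+00]] 382.3712486166434
```

{"name": "carry_out", "arguments": {
  "moves": [
    [0, 4.2, -3.1, -1, 0],
    [0, 4.2, -3.1, -1, 0],
    [0, 4.2, -3.1, -1, 0],
    [0, 4.2, -3.1, -1, 0],
    [0, 4.2, -3.1, -1, 0],
    [0, 4.2, -3.1, -1, 0],
    [0, 4.2, -3.1, -1, 0],
    [0, 4.2, -3.1, -1, 0],
    [0, 0, 0, 0, 0],
    [0, 0, 0, 0, 0]
  ]
}}

```text
clock: 1.35
eef_pos: [426.2, -270.4, 302.3]
tool_rot: [-180.0, 0.0, 16.0]
wrist_force: [0.3, -0.5, -0.7]
opening: 87.5
finger_force: 0.0
```

```bash
python3 - <<'E'
from h import *
s=arm.get_state(); im=arm.get_image('wrist'); cv2.imwrite('pics/w1.png',im); c=cam('wrist',s)
h=cv2.cvtColor(im,cv2.COLOR_BGR2HSV); m=cv2.inRange(h,(0,150,60),(6,255,255))|cv2.inRange(h,(172,150,60),(180,255,255))
cs,_=cv2.findContours(m,0,2)
for q in cs:
    if cv2.contourArea(q)<60: continue
    r=cv2.minAreaRect(q); print(cv2.contourArea(q),np.round(r[0]),np.round(r[1]),r[2]); B=cv2.boxPoints(r); print(B.round(), [ray(c,p,127)[:2].round(1) for p in B])
E
```

```text
788.5 [326. 210.] [19. 48.] 63.43495178222656
[[301. 212.]
 [343. 191.]
 [352. 208.]
 [309. 229.]] [array([ 424.4, -250.3]), array([ 453.4, -281.7]), array([ 441. , -293.3]), array([ 411.4, -261.7])]
```

View pics/w1.png

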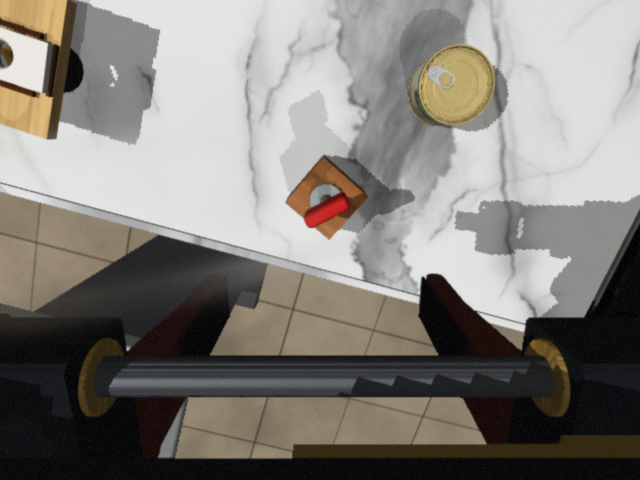

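The wrist view shows the handle as a slanted red bar, corners (301,212) to (352,208). Its top outer edge is 43 mm long at z=127, which agrees with the given width. The handle yaw is about -46.5° and its centre is near (431,-273). I'll turn the tool to match, come down and check again.

{"name": "carry_out", "arguments": {
  "moves": [
    [0, 0.4, 0.4, 0, 0.156],
    [0, 0, 0, -0.0, 0.156],
    [0, 0, 0, 1.6, 0.156],
    [0, 0, 0, 1.6, 0.156],
    [0, 0, 0, 1.6, 0.156],
    [0, 0, 0, 1.6, 0.156],
    [0, 0, 0, 1.6, 0.156],
    [0, 0, 0, 1.6, 0],
    [0, 0, 0, 1.6, 0],
    [0, 0, 0, 0, 0],
    [0, 0, 0, 0, 0]
  ]
}}

```text
clock: 2.78
eef_pos: [431.7, -273.4, 190.9]
tool_rot: [-180.0, -0.0, -46.6]
wrist_force: [-0.5, -0.7, -0.4]
opening: 87.9
finger_force: 0.0
```

```bash
cat > m.py <<'E'
from h import *
def red(tag,zt):
    s=arm.get_state(); im=arm.get_image('wrist'); cv2.imwrite(f'pics/{tag}.png',im); c=cam('wrist',s)
    print('q',s['qpos'].round(1),'p',s['eef_pos'].round(1),s['tool_rot'].round(1))
    h=cv2.cvtColor(im,cv2.COLOR_BGR2HSV); m=cv2.inRange(h,(0,150,50),(6,255,255))|cv2.inRange(h,(172,150,50),(180,255,255))
    cs,_=cv2.findContours(m,0,2); q=max(cs,key=cv2.contourArea); r=cv2.minAreaRect(q); B=cv2.boxPoints(r)
    print(cv2.contourArea(q),np.round(r[1]),B.round(1).tolist()); print([ray(c,p,zt)[:2].round(1).tolist() for p in B])
if __name__=='__main__':
    import sys; red(sys.argv[1],float(sys.argv[2]))
E
python3 m.py w2 127
```

```text
q [-33.7  17.2 109.2   0.   53.6 102.9] p [ 431.7 -273.4  190.9] [-180.    -0.   -46.6]
1156.0 [72. 21.] [[314.0, 215.0], [335.0, 215.0], [335.0, 287.0], [314.0, 287.0]]
[[453.4, -288.0], [444.2, -296.7], [411.9, -263.1], [421.6, -253.9]]
```

{"name": "carry_out", "arguments": {
  "moves": [
    [0, 0, 0, 0, -0.175],
    [0, 0, 0, 0, -0.175],
    [0, 0, 0, 0, -0.175],
    [0, 0, 0, 0, -0.175],
    [0, 0, 0, 0, -0.175],
    [0, 0, 0, 0, -0.175],
    [0, 0, 0, 0, -0.175],
    [0, 0, 0, 0, -0.175],
    [0, 0, 0, 0, -0.175],
    [0, 0, 0, 0, -0.175],
    [0, 0, 0, 0, -0.175],
    [0, 0, 0, 0, -0.175]
  ]
}}

```text
clock: 4.32
eef_pos: [432.0, -273.3, 191.5]
tool_rot: [179.9, 0.0, 74.0]
wrist_force: [0.1, 0.0, -0.3]
opening: 87.6
finger_force: 0.0
```

{"name": "carry_out", "arguments": {
  "moves": [
    [0, 0, 0, 0, -0.175],
    [0, 0, 0, 0, -0.175],
    [0, 0, 0, 0, -0.175],
    [0, 0, 0, 0, -0.175],
    [0, 0, 0, 0, -0.175],
    [0, 0, 0, 0, -0.166],
    [0, 0, 0, 0, 0],
    [0, 0, 0, 0, 0]
  ]
}}

```text
clock: 5.32
eef_pos: [431.7, -273.2, 191.1]
tool_rot: [180.0, 0.0, 133.2]
wrist_force: [-0.5, 0.6, -0.4]
opening: 87.9
finger_force: 0.0
```

```bash
python3 m.py w3 127
```

```text
q [-33.7  17.1 109.2  -0.   53.6 -76.8] p [ 431.7 -273.2  191.1] [180.    0.  133.2]
1376.0 [72. 21.] [[312.0, 208.0], [333.0, 208.0], [333.0, 280.0], [312.0, 280.0]]
[[407.5, -257.7], [416.7, -249.1], [448.6, -282.6], [438.9, -291.7]]
```

{"name": "carry_out", "arguments": {
  "moves": [
    [0, 0.1, 0, 2.5, 0],
    [0, 0, 0, 2.5, 0],
    [0, 0, 0, 2.5, 0],
    [0, 0, 0, 2.2, 0],
    [0, 0, 0, 0, 0],
    [1, 0, 0, 0, 0],
    [1, 0, 0, 0, 0],
    [1, 0, 0, 0, 0],
    [1, 0, 0, 0, 0],
    [1, 0, 0, 0, 0],
    [1, 0, 0, 0, 0]
  ]
}}

```text
clock: 6.75
eef_pos: [430.8, -272.4, 93.7]
tool_rot: [180.0, 0.0, 133.3]
wrist_force: [0.3, -0.3, -0.3]
opening: 31.3
finger_force: 0.0
```

{"name": "carry_out", "arguments": {
  "moves": [
    [1, 0, 0, 0, 0],
    [1, 0, 0, 0, 0],
    [1, 0, 0, 0, 0],
    [1, 0, 0, 0, 0]
  ]
}}

```text
clock: 7.25
eef_pos: [430.7, -272.3, 93.6]
tool_rot: [-180.0, -0.0, 133.3]
wrist_force: [-0.5, 0.5, -0.3]
opening: 13.8
finger_force: 30.0
```

{"name": "carry_out", "arguments": {
  "moves": [
    [1, 0, 0, -2, 0],
    [1, 0, 0, -3, 0],
    [1, 0, 0, -3, 0],
    [1, 0, 0, -3, 0],
    [1, 0, 0, -3, 0],
    [1, 1.9, 3.7, 0, 0],
    [1, 1.9, 3.7, 0, 0],
    [1, 1.9, 3.7, 0, 0],
    [1, 1.9, 3.7, 0, 0],
    [1, 1.9, 3.7, 0, 0],
    [1, 1.9, 3.7, 0, 0],
    [1, 1.9, 3.7, 0, 0]
  ]
}}

```text
clock: 8.75
eef_pos: [528.1, 3.4, 233.6]
tool_rot: [-180.0, -0.0, 133.3]
wrist_force: [0.9, -0.4, -1.3]
opening: 13.7
finger_force: 30.0
```

{"name": "carry_out", "arguments": {
  "moves": [
    [1, 0, 0, 0, 0],
    [1, 0, 0, 0, 0],
    [1, 0, 0, 0, 0]
  ]
}}

```text
clock: 9.12
eef_pos: [527.5, 1.1, 233.6]
tool_rot: [-180.0, -0.0, 133.3]
wrist_force: [0.9, -0.1, -1.0]
opening: 14.1
finger_force: 30.0
```

```bash
python3 - <<'E'
from h import *
s=arm.get_state(); im=arm.get_image('wrist'); c=cam('wrist',s); print(s['eef_pos'],s['tool_rot'],s['qpos'].round(1))
p=proj(c,(480,56,82)); print(p); cv2.imwrite('pics/w4.png',im); np.save('s4.npy',[s['eef_pos'],s['tool_rot']])
u,v=np.round(p).astype(int); x0,y0=max(u-50,0),max(v-50,0)
a=cv2.resize(im[y0:y0+100,x0:x0+100],(600,600),interpolation=cv2.INTER_CUBIC)
b=cv2.resize(im,(200,150)); o=np.zeros((600,800,3),np.uint8); o[:,:600]=a;o[:150,600:]=b; cv2.imwrite('pics/w4c.png',o); print(x0,y0)
E
```

```text
[527.53196923   1.09977026 233.5664948 ] [-1.79973733e+02 -1.13925527e-02  1.33250375e+02] [ -1.2  15.3 105.1  -0.   59.6 -44.4]
[327.72254051 131.19250252]
278 81
```

View pics/w4c.png

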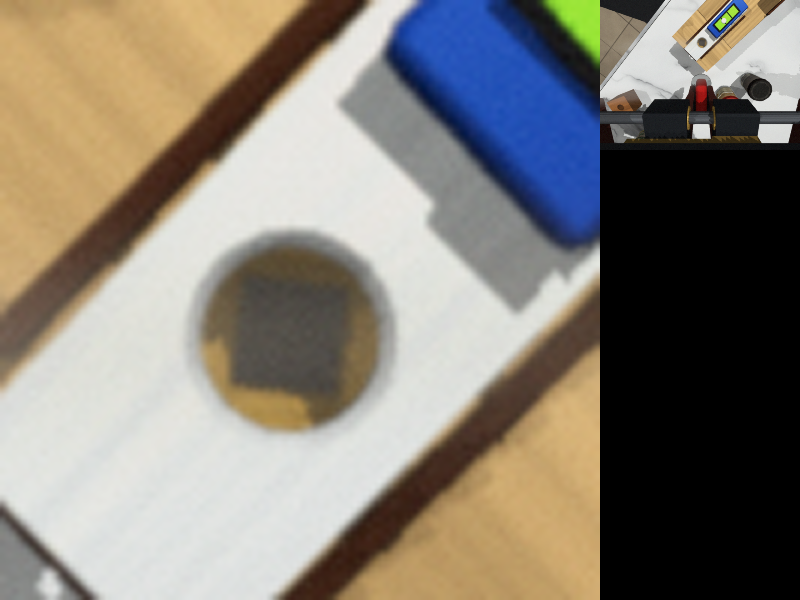

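The eyelet is clear. The socket shows as a dark square with crop corners (245,278), (348,290), (338,395), (232,383), so its centre is at full-image (326.3,137), and it is turned about 6.6° clockwise in the image. The rim centre is at about (326.7,136.3). Next I'll compute the position and the handle offset.

```bash
python3 - <<'E'
from h import *
e,r=np.load('s4.npy'); c=cam('wrist',dict(eef_pos=e,tool_rot=r)); im=cv2.imread('pics/w4.png')
sq=[(278+x/6,81+y/6) for x,y in((245,278),(348,290),(338,395),(232,383))]
P=np.array([ray(c,p,62) for p in sq]); print(P.round(1).tolist(),P.mean(0))
d=P[1]-P[0]; d2=P[2]-P[3]; print('sides',[np.linalg.norm(P[i]-P[i-1]).round(1) for i in range(4)],'ang',[np.degrees(np.arctan2(v[1],v[0])) for v in (d,d2,P[0]-P[3],P[1]-P[2])])
for z in(82,87):print('rim',ray(c,(326.7,136.3),z))
h=cv2.cvtColor(im,cv2.COLOR_BGR2HSV); m=cv2.inRange(h,(0,150,50),(6,255,255))|cv2.inRange(h,(172,150,50),(180,255,255)); m[:250]=0
q=max(cv2.findContours(m,0,2)[0],key=cv2.contourArea); print('handle bbox',cv2.boundingRect(q))
# tool frame: expected projections of handle top face ends
Rw=R.from_euler('xyz',r,degrees=True).as_matrix()
for x in(-22,22):
  for z in (-33,-1): print(x,z,proj(c,e+Rw@[x,0,z]).round(1))
E
```

```text
[[472.5, 53.3, 62.0], [484.1, 62.0, 62.0], [493.0, 50.7, 62.0], [480.9, 41.7, 62.0]] [482.64960466  51.93278574  62.        ]
sides [np.float64(14.4), np.float64(14.5), np.float64(14.4), np.float64(15.1)] ang [np.float64(36.89712480167185), np.float64(37.003715989248235), np.float64(125.75220992493018), np.float64(128.11880293000334)]
rim [482.09150194  52.61339256  82.        ]
rim [482.03193422  52.62487649  87.        ]
handle bbox (305, 261, 38, 95)
-22 -33 [323.8 381.4]
-22 -1 [323.8 338.7]
22 -33 [323.9 275.7]
22 -1 [323.9 249.4]
```

```bash
python3 - <<'E'
import cv2
im=cv2.imread('pics/w4.png'); cv2.imwrite('pics/w4d.png',cv2.resize(im[260:420,240:400],(600,600)))
E
```

```text
(no output)
```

View pics/w4d.png

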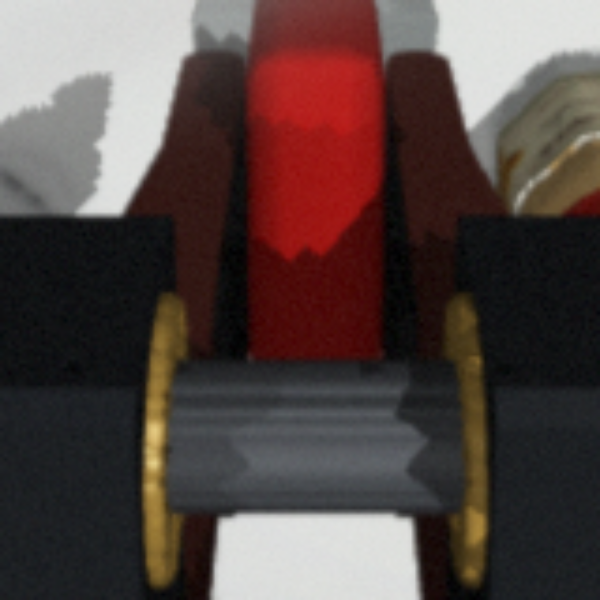

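The handle's near top edge is at row 274 against 275.7 expected, centred in column 324. The key is therefore upright in the grip, about 0.8 mm forward. Moving over the socket and descending.

{"name": "carry_out", "arguments": {
  "moves": [
    [1, 1.7, 0.05, 0, 0],
    [1, 1.7, 0.05, 0, 0],
    [1, 1.7, 0.05, 0, 0],
    [1, 1.65, 0.05, 0, 0],
    [1, 0, 0, 0, 0.055],
    [1, 0, 0, 0, 0.055],
    [1, 0, 0, 0, 0],
    [1, 0, 0, 0, 0],
    [1, 0, 0, 1.5, 0],
    [1, 0, 0, 1.5, 0],
    [1, 0, 0, 1.5, 0],
    [1, 0, 0, 0, 0]
  ]
}}

```text
clock: 10.68
eef_pos: [482.0, 52.4, 186.9]
tool_rot: [-179.8, -0.1, 127.0]
wrist_force: [0.3, -0.4, -0.9]
opening: 14.0
finger_force: 30.0
```

{"name": "carry_out", "arguments": {
  "moves": [
    [1, -0.1, 0, 1, 0],
    [1, 0, 0, 1, 0],
    [1, 0, 0, 1, 0],
    [1, 0, 0, 0.8, 0],
    [1, 0, 0, 0.8, 0],
    [1, 0, 0, 0, 0],
    [1, 0, 0, 0, 0]
  ]
}}

```text
clock: 11.55
eef_pos: [483.9, 51.8, 142.8]
tool_rot: [180.0, 0.0, 127.0]
wrist_force: [-0.1, 0.5, -1.3]
opening: 13.9
finger_force: 30.0
```

{"name": "carry_out", "arguments": {
  "moves": [
    [1, 0, 0, 0.3, 0],
    [1, 0, 0, 0.3, 0],
    [1, 0, 0, 0.3, 0],
    [1, 0, 0, 0, 0]
  ]
}}

```text
clock: 12.05
eef_pos: [483.5, 51.7, 133.4]
tool_rot: [-180.0, -0.0, 127.0]
wrist_force: [0.2, -0.4, -0.2]
opening: 13.7
finger_force: 30.0
```

{"name": "carry_out", "arguments": {
  "moves": [
    [1, 0, 0, 0.25, 0],
    [1, 0, 0, 0.25, 0],
    [1, 0, 0, 0, 0],
    [1, 0, 0, 0, 0]
  ]
}}

```text
clock: 12.55
eef_pos: [483.7, 51.7, 128.7]
tool_rot: [-180.0, -0.0, 127.0]
wrist_force: [0.4, -0.1, -1.3]
opening: 14.0
finger_force: 30.0
```

{"name": "carry_out", "arguments": {
  "moves": [
    [1, 0, 0, 0.1, 0],
    [1, 0, 0, 0.1, 0],
    [1, 0, 0, 0, 0]
  ]
}}

```text
clock: 12.92
eef_pos: [483.7, 51.7, 126.6]
tool_rot: [-180.0, -0.0, 127.0]
wrist_force: [-0.3, 0.6, -0.7]
opening: 13.8
finger_force: 30.0
```

```bash
cat > b.py <<'E'
from h import *; import sys
s=arm.get_state(); im=arm.get_image('wrist'); c=cam('wrist',s); cv2.imwrite(f'pics/{sys.argv[1]}.png',im)
S=np.array([482.5,52.3]); ang=np.radians(float(sys.argv[2]) if len(sys.argv)>2 else 89)
a=np.array([np.cos(ang),np.sin(ang)]); n=np.array([-a[1],a[0]]); Z=float(sys.argv[3]) if len(sys.argv)>3 else 100
# rectify level strip: x 20..150 mm at 5px/mm, y +-25
src=np.float32([[20,25],[150,25],[150,-25],[20,-25]]); img=np.float32([proj(c,[*(S+a*x+n*y),Z]) for x,y in src])
H=cv2.getPerspectiveTransform(img,np.float32([[0,0],[650,0],[650,250],[0,250]]))
w=cv2.warpPerspective(im,H,(650,250)); cv2.imwrite(f'pics/{sys.argv[1]}r.png',w)
h=cv2.cvtColor(w,cv2.COLOR_BGR2HSV)
g=cv2.inRange(h,(35,100,60),(85,255,255)); g=cv2.morphologyEx(g,cv2.MORPH_OPEN,np.ones((5,5)))
ys,xs=np.nonzero(g); cy=int(np.median(ys)); print('green x',20+xs.min()/5,20+xs.max()/5,'row',cy, 'y',25-cy/5)
b=h[cy-12:cy+12]; wh=np.median(b[:,:,1],0); v=np.median(b[:,:,2],0)
i=np.nonzero((wh<90)&(v>120))[0]; i=i[(i>xs.min())&(i<xs.max())]; k=np.nonzero(v<70)[0]; k=k[(k>xs.min())&(k<xs.max())]
print('white',20+i.min()/5 if len(i) else 0,20+i.max()/5 if len(i) else 0,'dark',(20+k/5).round(1).tolist())
E
python3 b.py b1
```

```text
green x 48.2 106.8 row 130 y -1.0
white 64.0 75.4 dark [86.2, 86.4, 86.6, 86.8, 87.0, 87.2, 106.6]
```

View pics/b1r.png

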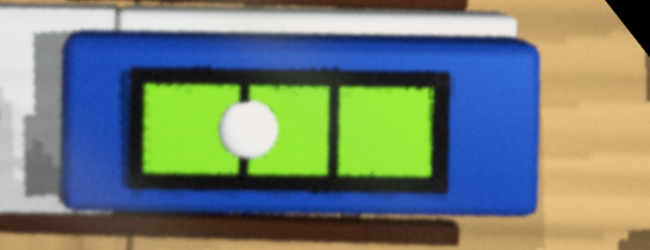

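The rectified view shows the bubble centre at 249 px and the lines at 244 and 333 px (5 px/mm, 17.8 mm apart, which agrees with the given 18 mm). The bubble is therefore at about -7.9 mm and needs roughly 0.66 rad plus play. Making light contact first.

{"name": "carry_out", "arguments": {
  "moves": [
    [1, 0, 0, 0.1, 0],
    [1, 0, 0, 0.1, 0],
    [1, 0, 0, 0, 0]
  ]
}}

```text
clock: 13.35
eef_pos: [483.7, 51.7, 124.6]
tool_rot: [-180.0, -0.0, 127.0]
wrist_force: [0.3, -0.5, -1.1]
opening: 14.2
finger_force: 30.0
```

{"name": "carry_out", "arguments": {
  "moves": [
    [1, 0, 0, 0.1, 0],
    [1, 0, 0, 0.1, 0],
    [1, 0, 0, 0, 0]
  ]
}}

```text
clock: 13.72
eef_pos: [483.9, 51.8, 124.0]
tool_rot: [180.0, 0.0, 127.0]
wrist_force: [-5.4, -0.6, 15.2]
opening: 14.0
finger_force: 30.0
```

{"name": "carry_out", "arguments": {
  "moves": [
    [1, 0, 0, -0.07, 0.1],
    [1, 0, 0, 0, 0.1],
    [1, 0, 0, 0.02, 0.1],
    [1, 0, 0, 0.03, 0.1],
    [1, 0, 0, 0, 0],
    [1, 0, 0, 0, 0]
  ]
}}

```text
clock: 14.48
eef_pos: [482.8, 51.7, 123.6]
tool_rot: [-179.9, -0.0, 104.1]
wrist_force: [-5.0, -0.3, 13.1]
opening: 14.1
finger_force: 30.0
```

```bash
python3 b.py b2; python3 -c "
from h import *; s=arm.get_state(); print(s['ft_torque'],s['wrist_force'],s['qpos'].round(1))"
```

```text
green x 48.2 106.6 row 130 y -1.0
white 65.0 76.2 dark [86.0, 86.2, 86.4, 86.6, 86.8, 87.0]
[-0.14259949  1.23575391  0.00741062] [-5.71878041e+00  1.14008648e-02  1.34737320e+01] [  4.7  21.4 114.7   0.   44.   -9.4]
```

{"name": "carry_out", "arguments": {
  "moves": [
    [1, 0, 0, 0, 0.1],
    [1, 0, 0, 0.04, 0.1],
    [1, 0, 0, 0.05, 0.1],
    [1, 0, 0, 0.05, 0.1],
    [1, 0, 0, 0, 0],
    [1, 0, 0, 0, 0],
    [1, 0, 0, 0, 0]
  ]
}}

```text
clock: 15.4
eef_pos: [482.1, 51.7, 122.1]
tool_rot: [-179.8, 0.0, 81.2]
wrist_force: [-7.4, -0.3, 14.2]
opening: 14.2
finger_force: 30.0
```

```bash
python3 b.py b3; python3 -c "
from h import *; s=arm.get_state(); print(s['ft_torque'],s['wrist_force'],s['qpos'].round(1))"
```

```text
green x 48.2 106.4 row 131 y -1.1999999999999993
white 68.2 79.2 dark [85.6, 85.8, 86.0, 86.2, 86.4, 86.6, 86.8]
[-0.04881506  1.61238241 -0.00178897] [-7.12491101  0.48166529 13.35574169] [  4.7  21.6 114.8   0.   43.9  13.5]
```

{"name": "carry_out", "arguments": {
  "moves": [
    [1, 0, -0.05, 0, 0.1],
    [1, 0, -0.05, 0.04, 0.1],
    [1, 0, 0, 0.05, 0.1],
    [1, 0, 0, 0, 0],
    [1, 0, 0, 0, 0],
    [1, 0, 0, 0, 0]
  ]
}}

```text
clock: 16.2
eef_pos: [481.7, 51.8, 121.1]
tool_rot: [-179.9, 0.1, 64.0]
wrist_force: [-4.7, -0.3, 9.8]
opening: 13.7
finger_force: 30.0
```

```bash
python3 b.py b4; python3 -c "
from h import *; s=arm.get_state(); print(s['ft_torque'],s['wrist_force'],s['qpos'].round(1))"
```

```text
green x 48.0 106.0 row 132 y -1.3999999999999986
white 70.4 81.6 dark [67.8, 68.0, 68.2, 68.4, 85.4, 85.6, 85.8, 86.0, 86.2, 105.8]
[-0.16039554  1.17061991  0.03075821] [-5.57367335 -0.60285368  9.4032937 ] [  4.7  21.6 114.9  -0.   43.6  30.7]
```

Bubble is now at about -1 mm. Easing the torque, then pressing.

{"name": "carry_out", "arguments": {
  "moves": [
    [1, 0, 0, 0, 0.06],
    [1, 0, 0, 0, 0],
    [1, 0, -0.03, -0.03, -0.1],
    [1, 0, -0.03, 0, -0.1],
    [1, 0, 0, 0.06, 0],
    [1, 0, 0, 0.06, 0],
    [1, 0, 0, 0, 0],
    [1, 0, 0, 0, 0],
    [1, 0, 0, 0, 0]
  ]
}}

```text
clock: 17.38
eef_pos: [481.7, 52.0, 120.5]
tool_rot: [-180.0, 0.0, 71.9]
wrist_force: [-5.2, -2.0, 11.7]
opening: 13.7
finger_force: 30.0
```

```bash
python3 b.py b5; python3 -c "
from h import *; s=arm.get_state(); print(s['ft_torque'],s['wrist_force'],s['qpos'].round(1))"
```

```text
green x 48.0 105.8 row 132 y -1.3999999999999986
white 71.4 82.6 dark [68.0, 68.2, 85.4, 85.6, 85.8, 86.0, 86.2, 86.4]
[-0.40948757  1.05950507  0.16380907] [-6.6282347  -2.78266586 12.5035191 ] [  4.8  21.7 114.9  -0.   43.5  22.9]
```

{"name": "carry_out", "arguments": {
  "moves": [
    [1, 0, 0, 0, -0.06],
    [1, 0, 0, 0, 0.06],
    [1, 0, 0, 0.05, 0],
    [1, 0, 0, 0, 0],
    [1, 0, 0, 0, 0],
    [1, 0, 0, 0, 0],
    [1, 0, 0, 0, 0]
  ]
}}

```text
clock: 18.3
eef_pos: [481.9, 52.0, 120.3]
tool_rot: [-180.0, 0.0, 71.9]
wrist_force: [-6.6, -2.8, 16.5]
opening: 13.7
finger_force: 30.0
```

```bash
python3 b.py b6; python3 -c "
from h import *; s=arm.get_state(); print(s['ft_torque'],s['wrist_force'],s['qpos'].round(1))"
```

```text
green x 48.0 105.8 row 132 y -1.3999999999999986
white 71.6 82.8 dark [68.0, 85.2, 85.4, 85.6, 85.8, 86.0, 86.2]
[-0.33834439  1.19525698  0.03574153] [-6.23916884 -1.85202699 16.53491229] [  4.8  21.7 114.9  -0.   43.4  22.9]
```

```bash
python3 - <<'E'
import cv2
im=cv2.imread('pics/b6.png'); cv2.imwrite('pics/b6v.png',im)
E
```

```text
(no output)
```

View pics/b6v.png

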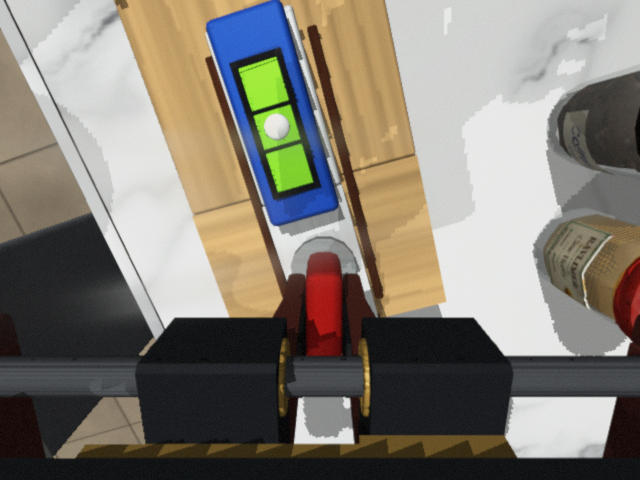

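The bubble at (277,126) stands midway between the lines at about rows 104 and 148. The collar, at about (322,250), sits flat on the level, and the key is upright between the fingers. Handing in.

```bash
python3 -c "
from bench import arm; print(arm.sign_off())"
```

```text
the job is handed in; nothing more can be done
None
```

The job is handed in; the result wasn't reported back. The key was still gripped upright in the socket, its collar pressing the level with about 16 N at the wrist, and the bubble was within about 0.3 mm of the middle.

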